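Sort the incoming specimens into their carriers

ROBOT

A 7-joint arm with a two-finger parallel gripper is mounted at the origin on the work surface. World frame = base frame: x ahead of the robot, y to its left, z up, the work surface at z = 0. Lengths are in m, angles in rad, forces in N, time in s.
With the tool pointing down it reaches from about 0.4 to 0.925 m from the base axis. Payload 4.1 kg.
Tool frame: the origin (TCP) lies midway between the tips of the shut fingers; the grasp point (between the pads) lies 19 mm behind it (grasp_offset is the distance from the TCP to the grasp point, in m); z points along the fingers, y is the line along which they close (so a half turn about z gives the same grasp; the last joint's range is limited). The gripper opens to 85 mm and grips with 20 to 120 N. Pads are 22 mm wide; open, the fingers measure 114 mm over their backs; the gripper's body (76 mm by 85 mm) begins 54 mm behind the grasp point. The pads swing forward as they close: fully open they stand 13 mm farther back than shut.
Start: joints at [-1.238, 0.398, 0.045, 1.537, -0.019, 1.207, -0.051], TCP at [0.272, 0.59, 0.231] pointing down, gripper open.
Joint ranges: [-2.82, 2.82], [-0.49, 2.23], [-1.37, 1.46], [0, 2.46], [-1.36, 4.5], [0.23, 2], [-2.94, 2.94]. Speed limits (rad/s): [2.57, 2.57, 3.14, 3.14, 3.14, 3.14, 3.14].

INTERFACE

Orientations are given as a unit quaternion [x, y, z, w].
In Python, from cell import * gives the robot as it stands.
- The arm moves only by the tool apply_moves, never from a script. Its argument "motion" is one flat list of numbers, 7 for each row, row after row: the turn, a rotation vector about the world's x, y, z in rad, then the shift along the world's x, y, z in units of 30 mm (1.0 is 30 mm), then the opening, from 0 (shut) to 1 (fully open). A call has 1 to 10 rows; each row shifts and turns the commanded pose from where the row before left it; what a row does not reach is not made up. A row lasts 1/8 s, in which the tool goes at most 62.5 mm and 10.7 degrees, less where a joint would pass 70% of its speed; a pose out of reach is approached as far as the arm can. A call is refused whole if a number of a shift passes 1 or a number of a turn 0.188, either way. A call with a gripper value outside its range is refused whole. The fingers move at their own pace and stop on an object; the grip force is fixed at half the most. Time passes only in rows, so rows that do not move let the fingers close. It gives the time, the measured TCP pose, the force, the opening and the grip force at its end, in the units of the state.
- read_state(): the state, without advancing time (a new reading comes with each control period).
- camera(name): name is "scene" or "top" or "wrist"; returns a dict with "image" (420x560x3 uint8, blue, green, red), "K" (3x3 intrinsics, pixels), "origin" and "rotation" of the camera in the world. Camera axes: x right, y down, z forward; pixel columns grow to the right and rows downward; lengths in m; the calibration is good to about 2 mm. A picture is of the moment at which its call begins. There is no depth.
- sign_off(): hands the job in; it is judged then, once.
Trained networks look in the newest picture that a camera, given by its name, has taken for a name from the list of things; names that differ only in an ending like _2 or _b are one class to them, and where a whole thing is asked for, a point or a joint stands for the part that bears it (a point fixed in the world has none). Each returns a list of dicts, best first, with "p" (0 to 1); they miss things now and then, are a little off and sometimes report something else, mostly with a low value. They report only what shows in the picture. A call takes as long as a camera call. They do not tell look-alikes from the thing itself.
- look_for(name, camera): "bbox" ([left, top, right, bottom] in pixels, round what is visible of it).
- trace(name, camera): "region" (420x560 bool, what is visible of it) and "bbox" ([left, top, right, bottom] in pixels, round what is visible of it).
- mark_of(name, camera): "pixel" ([column, row] in pixels: a listed point, or the origin of a listed thing).
The state is a dict: "time": time; "q": joint angles; "joint_velocities": joint speeds; "joint_torque": joint torques, N m; "eef_pos": TCP position; "tcp_rot": TCP orientation; "contact_force": force on the tool from outside, world axes, zero at the start; "torque": the same for the moment, N m; "gripper_width": finger opening in m; "grip_force": force on a finger pad.
Only numpy, scipy, OpenCV 4.12 (cv2) and the standard library are available. Lean on these libraries where they do the work, as an engineer would, in place of code of your own. Each camera call takes 0.05 s, during which the arm holds its last target. There are 200 camera calls.

TASK

Sort the five specimens lying loose on the grey bench mat: stand the two screw-cap pots in the two free bays of the wire carrier, lay the two slide mailers flat in the ribbed aluminium tray, one to a bay and lengthwise in it, and put the round dish flat, lid up, well inside the square steel tray. Keep the pots, and the pot that already stands in the carrier, upright at all times, and leave everything released and at rest.

Things in the scene. Friction and masses are not known exactly. Their poses are not given: they have to be found in the camera images.
- pot_large: large screw-cap specimen pot, off-white body of 49 mm diameter with a white ribbed cap of 52 mm diameter, 80 mm tall in all, the cap being the top 20 mm; 65 to 120 g; stands upright. Origin: centre of its underside; z up along its axis.
- pot_small: small screw-cap specimen pot, the same make, body 39 mm, white cap 42 mm in diameter, 65 mm tall in all, the cap being the top 20 mm; 35 to 65 g; stands upright, alone on the mat. Origin: centre of its underside; z up along its axis.
- mailer_wide: wide slide mailer: flat closed white plastic box with grey lower half, 84 mm long (its x) by 34 mm wide (its y) by 20 mm high, five faint lines on its lid; about 50 g; lies flat. Origin: centre of its underside; x along its length, z up.
- mailer_slim: slim slide mailer: flat closed white plastic box with grey lower half, 84 mm long (its x) by 24 mm wide (its y) by 20 mm high, three faint lines on its lid; about 40 g; lies flat. Origin: centre of its underside; x along its length, z up.
- dish: round lidded culture dish, pale clear plastic, its tan fill seen through the lid, 60 mm in diameter, 15 mm high; about 35 g; lies flat, lid up. Origin: centre of its underside; z up.
- pot_carrier: stainless wire carrier for pots, fixed to the bench, 74 mm (its x) by 214 mm (its y), 35 mm high to the top wire, floor 3 mm above the bench. Three square bays in a row along its y, centres at y = -70, 0 and +70 mm (x = 0), each 66 mm clear between the wires. The bay at y = +70 mm already holds a pot; the other two are free. Origin: centre of its underside on the bench; z up.
- mailer_tray: low ribbed aluminium tray for slide mailers, fixed to the bench, 108 mm (its x) by 178 mm (its y). Three bays side by side with centres at y = -58, 0 and +58 mm (x = 0), each 100 mm long (along x) by 54 mm wide (along y) inside; floor 3 mm above the bench, ribs and rim 4 mm thick, their tops 9 mm above the bench. Origin: centre of its underside on the bench; z up.
- dish_tray: square stainless tray for dishes, fixed to the bench, 112 by 112 mm, wall 3 mm thick (its rolled rim about 5 mm) and 11 mm high, 106 mm clear inside, floor about 3 mm above the bench. Origin: centre of its underside on the bench; z up.
- pot_standing: a pot just like the small one (42 mm cap, 65 mm tall, about 60 g) that already stands in the end bay of the carrier, on the +y side of the carrier's frame. It stays there. Origin: centre of its underside; z up.
There are look-alikes about, which are no part of the job. What is shaped like the pot_large but green or pink is not meant.

How it is judged:
At the end, for the whole second after the job is handed in: Pots upright (0.1 rad) on the carrier floor, one in each free bay, the third still in its end bay; mailers flat, lid up, on the ribbed tray floor, each in its own bay, along it (0.4 rad); dish flat, lid up, on the square tray floor, within 25 mm of centre each way; released, at rest (x of pot_large in the frame of pot_carrier between -0.022 and 0.022 m and y of pot_large in the frame of pot_carrier between -0.095 and 0.025 m and z of each of pot_large, pot_small, pot_standing in the frame of pot_carrier below 0.008 m and angle between each of pot_large, pot_small, pot_standing's own z axis and vertical below 0.1 rad and linear speed of each of pot_large, pot_small, mailer_wide, mailer_slim, dish, pot_standing below 0.02 m/s and x of pot_small in the frame of pot_carrier between -0.022 and 0.022 m and y of pot_small in the frame of pot_carrier between -0.095 and 0.025 m and x of mailer_wide in the frame of mailer_tray between -0.016 and 0.016 m and y of mailer_wide in the frame of mailer_tray between -0.08 and 0.08 m and z of each of mailer_wide, mailer_slim in the frame of mailer_tray below 0.006 m and angle between each of mailer_wide, mailer_slim, dish's own z axis and vertical below 0.08 rad and angle between the x axis of each of mailer_wide, mailer_slim and the x axis of mailer_tray, either way round below 0.4 rad and x of mailer_slim in the frame of mailer_tray between -0.016 and 0.016 m and y of mailer_slim in the frame of mailer_tray between -0.08 and 0.08 m and x of dish in the frame of dish_tray between -0.025 and 0.025 m and y of dish in the frame of dish_tray between -0.025 and 0.025 m and z of dish in the frame of dish_tray below 0.006 m and y of pot_standing in the frame of pot_carrier above 0.045 m); the robot touches nothing.
It fails at once if a pot is tipped over (leans more than 45 degrees) (angle between any of pot_large, pot_small, pot_standing's own z axis and vertical above 0.78 rad).
It also fails if it takes over 125 s, if anything falls off the work surface, if the arm or the gripper's body presses on something with over 40 N, if the wrist force passes 120 N, or if a joint passes its speed limit or range.

## Working session

There is one attempt and no reset: what is moved stays moved. The work goes in short steps, Python scripts to look and compute and a tool call to move; the robot and the scene stay as the last step left them, time stands still between calls to the robot, and variables do not carry over. Pictures are saved under pics/ and viewed, at most 14 in all, crops included, and the job is handed in when it is done.

Besides the shell and the picture viewer there is one more tool, called after "Emit:" as name(argument=value, ...), one argument or row to a line, values as JSON. apply_moves: Moves the arm, as the interface text tells. Its arguments: {"type":"object","properties":{"motion":{"type":"array"}},"required":["motion"]}

```bash
mkdir -p pics; ls
cat > h.py <<'E'
from cell import *
import numpy as np, cv2
def ray(c,px,z):
    d=c["rotation"]@np.linalg.inv(c["K"])@np.array([px[0],px[1],1.0]); o=np.array(c["origin"])
    return o+d*(z-o[2])/d[2]
E
python3 - <<'E'
from h import *
for n in ("top","scene"):
    c=camera(n); c={k:np.array(v) for k,v in c.items()}
    cv2.imwrite(f"pics/{n}0.png",c["image"])
    print(n,c["origin"],c["rotation"].round(3).tolist(),c["K"].tolist())
    for k,z in dict(pot_large=.08,pot_small=.065,mailer_wide=.02,mailer_slim=.02,dish=.015,pot_carrier=0.035,mailer_tray=.009,dish_tray=.011,pot_standing=.065).items():
        for r in look_for(k,n)[:4]:
            b=r["bbox"]; u=[(b[0]+b[2])/2,(b[1]+b[3])/2]
            print(k,round(r["p"],2),np.round(b),ray(c,u,z).round(3)[:2])
        for r in mark_of(k,n)[:4]: print("   mark",round(r["p"],2),np.round(r["pixel"]),ray(c,r["pixel"],0).round(3)[:2])
print(read_state())
E
```

```text
pics
top [0.43606738 0.01390777 0.90159046] [0.709, -0.704, 0.033, -0.026] [[422.9744285043476, 0.0, 282.25101754446473], [0.0, 422.9744285043476, 209.34811264942556], [0.0, 0.0, 1.0]]Traceback (most recent call last):
  File "<stdin>", line 9, in <module>
  File "h.py", line 4, in ray
    d=c["rotation"]@np.linalg.inv(c["K"])@np.array([px[0],px[1],1.0]); o=np.array(c["origin"])
      ~~~~~~~~~~~~~^~~~~~~~~~~~~~~~~~~~~~
ValueError: matmul: Input operand 1 has a mismatch in its core dimension 0, with gufunc signature (n?,k),(k,m?)->(n?,m?) (size 3 is different from 4)
```

```bash
cat > h.py <<'E'
from cell import *
import numpy as np, cv2
from scipy.spatial.transform import Rotation as R
def cam(n):
    c=camera(n); c={k:np.array(v) for k,v in c.items()}
    c["rotation"]=R.from_quat(c["rotation"]).as_matrix(); return c
def ray(c,px,z):
    d=c["rotation"]@np.linalg.inv(c["K"])@np.array([px[0],px[1],1.0]); o=np.array(c["origin"])
    return o+d*(z-o[2])/d[2]
def proj(c,p):
    v=c["K"]@(c["rotation"].T@(np.array(p)-c["origin"])); return v[:2]/v[2]
E
python3 - <<'E'
from h import *
for n in ("top","scene"):
    c=cam(n)
    cv2.imwrite(f"pics/{n}0.png",c["image"])
    print(n,c["origin"],c["rotation"].round(3).tolist())
    for k,z in dict(pot_large=.08,pot_small=.065,mailer_wide=.02,mailer_slim=.02,dish=.015,pot_carrier=0.035,mailer_tray=.009,dish_tray=.011,pot_standing=.065).items():
        for r in look_for(k,n)[:4]:
            b=r["bbox"]; u=[(b[0]+b[2])/2,(b[1]+b[3])/2]
            print(k,round(r["p"],2),np.round(b),ray(c,u,z).round(3)[:2])
        for r in mark_of(k,n)[:4]: print("   mark",round(r["p"],2),np.round(r["pixel"]),ray(c,r["pixel"],0).round(3)[:2])
print(read_state())
E
```

```text
top [0.43606738 0.01390777 0.90159046] [[0.006, -0.997, 0.083], [-1.0, -0.007, -0.009], [0.009, -0.083, -0.997]]
pot_large 0.97 [423. 223. 460. 252.] [ 0.452 -0.304]
pot_large 0.77 [375. 227. 412. 254.] [ 0.445 -0.21 ]
pot_large 0.75 [328. 247. 363. 274.] [ 0.406 -0.116]
pot_large 0.7 [323. 193. 353. 225.] [ 0.505 -0.103]
   mark 0.92 [385. 237.] [ 0.454 -0.213]
   mark 0.91 [434. 237.] [ 0.455 -0.319]
   mark 0.61 [334. 212.] [ 0.507 -0.106]
   mark 0.56 [341. 257.] [ 0.41 -0.12]
pot_small 0.95 [413. 285. 445. 308.] [ 0.337 -0.282]
   mark 0.79 [421. 291.] [ 0.341 -0.289]
mailer_wide 0.97 [262. 229. 297. 266.] [0.43  0.011]
   mark 0.95 [279. 252.] [0.421 0.011]
mailer_slim 0.56 [143. 260. 170. 298.] [0.364 0.264]
   mark 0.72 [158. 279.] [0.362 0.266]
   mark 0.48 [382. 188.] [ 0.56  -0.209]
dish 0.96 [216. 241. 242. 268.] [0.415 0.116]
   mark 0.91 [231. 253.] [0.418 0.115]
pot_carrier 0.71 [364. 161. 475. 209.] [ 0.561 -0.278]
   mark 0.98 [413. 185.] [ 0.566 -0.275]
   mark 0.19 [341. 262.] [ 0.401 -0.119]
mailer_tray 0.82 [107. 160. 194. 219.] [0.551 0.286]
mailer_tray 0.33 [33
[... 1593 characters left out ...]
  0.04508621,  1.53660234, -0.01870081,
        1.20693318, -0.05067382]), 'joint_velocities': array([ 5.37158160e-04,  9.92840500e-05,  4.27412074e-04,  2.31441006e-04,
       -1.95427282e-03, -3.25971749e-04,  5.47303695e-04]), 'joint_torque': array([-6.24941413e-05, -4.75003123e+01,  1.36296339e+00, -2.54515010e+01,
        1.15211468e-02,  9.70173423e-04,  4.45733349e-05]), 'eef_pos': array([0.27198902, 0.5903804 , 0.23134052]), 'tcp_rot': array([2.14160484e-01, 9.76798488e-01, 3.43638711e-05, 1.05001033e-05]), 'contact_force': array([ 0.55759444,  0.55944428, -1.10771401]), 'torque': array([ 0.03560553, -0.00128865, -0.01243687]), 'grip_force': 0.0, 'gripper_width': 0.08538336759628166}
```

View pics/top0.png

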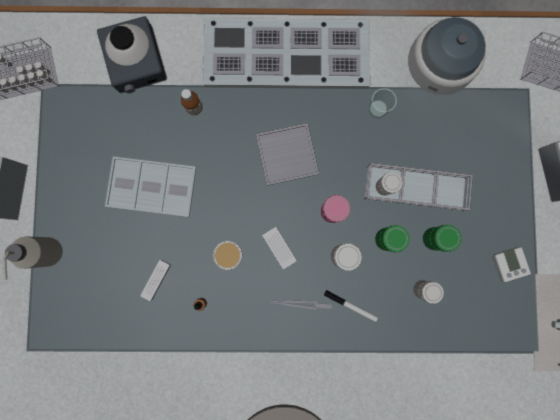

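View pics/scene0.png

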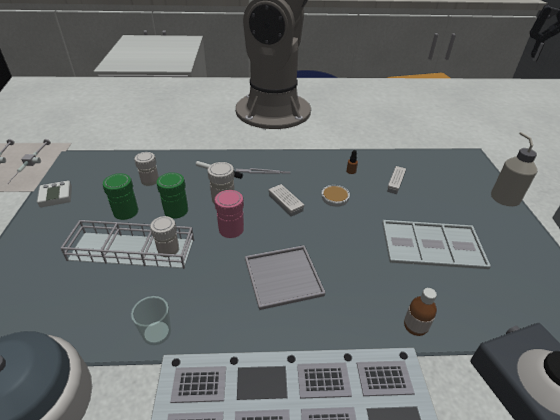

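```bash
cat > m.py <<'E'
from h import *
import sys
c=cam("top")
def best(k,near,n="top"):
    rs=trace(k,n); 
    rs=[(np.hypot(*(np.array(r["bbox"]).reshape(2,2).mean(0)-near)),r) for r in rs]
    return min(rs,key=lambda t:t[0])[1] if rs else None
for k,z,near in [("pot_large",.08,(347,257)),("pot_small",.065,(432,293)),("mailer_wide",.02,(279,248)),("mailer_slim",.02,(155,280)),("dish",.015,(228,255)),("pot_carrier",.035,(418,187)),("mailer_tray",.009,(151,187)),("dish_tray",.011,(287,154)),("pot_standing",.065,(391,183))]:
    r=best(k,near)
    if r is None: print(k,None); continue
    cs=max(cv2.findContours(r["region"].astype(np.uint8),0,1)[0],key=cv2.contourArea)
    w=np.array([ray(c,p[0],z)[:2] for p in cs],np.float32)*1000
    (cx,cy),(a,b),t=cv2.minAreaRect(w)
    if a<b: a,b,t=b,a,t+90
    print(k,round(r["p"],2),"c",round(cx,1),round(cy,1),"size",round(a),round(b),"long axis deg",round((t+90)%180-90,1))
im=cv2.resize(c["image"][220:320,320:460],None,fx=5.6,fy=5.6,interpolation=cv2.INTER_CUBIC)
cv2.imwrite("pics/pots.png",im)
E
python3 m.py
```

```text
pot_large 0.82 c 413.9 -117.3 size 58 48 long axis deg -89.7
pot_small 0.83 c 346.1 -280.0 size 60 43 long axis deg 84.7
mailer_wide 0.64 c 564.2 -218.0 size 56 44 long axis deg -45.3
mailer_slim 0.8 c 361.0 266.0 size 86 29 long axis deg -27.7
dish 0.95 c 413.8 119.4 size 58 58 long axis deg -25.9
pot_carrier 0.64 c 557.7 -275.1 size 217 77 long axis deg 83.6
mailer_tray 0.61 c 558.5 285.7 size 183 110 long axis deg 83.3
dish_tray 0.73 c 629.7 -3.1 size 115 112 long axis deg 13.9
pot_standing 0.88 c 559.8 -205.5 size 55 41 long axis deg -71.2
```

View pics/pots.png

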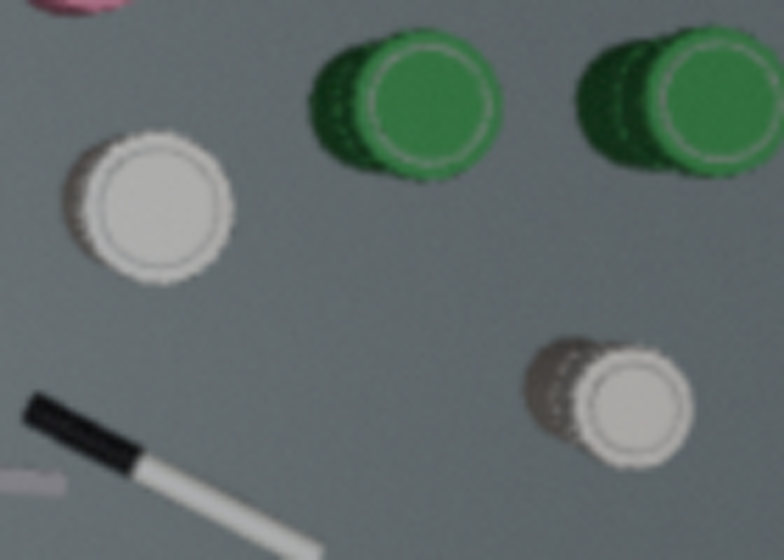

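```bash
cat > m2.py <<'E'
from h import *
c=cam("top"); im=c["image"]; hsv=cv2.cvtColor(im,cv2.COLOR_BGR2HSV)
m=((hsv[...,2]>125)&(hsv[...,1]<45)).astype(np.uint8)
for k,z,(u,v),h in [("pot_large",.08,(348,257),22),("pot_small",.065,(433,292),16),("standing",.068,(393,182),15),("wide",.02,(279,248),26),("slim",.02,(155,280),26)]:
    s=np.zeros_like(m); s[v-h:v+h,u-h:u+h]=m[v-h:v+h,u-h:u+h]
    cs=max(cv2.findContours(s,0,1)[0],key=cv2.contourArea)
    w=np.array([ray(c,p[0],z)[:2] for p in cs],np.float32)*1000
    (cx,cy),(a,b),t=cv2.minAreaRect(w)
    if a<b: a,b,t=b,a,t+90
    print(k,"c",round(cx,1),round(cy,1),"size",round(a,1),round(b,1),"deg",round((t+90)%180-90,1), "circ",np.round(cv2.minEnclosingCircle(w)[0],1))
E
python3 m2.py
```

```text
pot_large c 413.4 -121.2 size 51.8 51.2 deg 53.5 circ [ 413.7 -120.6]
pot_small c 344.9 -289.5 size 40.8 40.6 deg 44.9 circ [ 344.5 -289.1]
standing c 562.6 -213.0 size 59.1 58.1 deg -0.7 circ [ 561.2 -212.3]
wide c 429.4 12.5 size 85.8 35.5 deg 32.0 circ [430.2  12.3]
slim c 361.5 268.9 size 84.2 24.8 deg -26.9 circ [361.9 268.9]
```

Emit:
apply_moves(
  motion=[0,0,-0.038,0.3,-1,-0.35,0.7,0,0,0,0.3,-1,-0.35,0.7,0,0,0,0.3,-1,-0.35,0.7,0,0,0,0.3,-1,-0.35,0.7,0,0,0,0.3,-1,-0.35,0.7,0,0,0,0.3,-1,-0.35,0.7,0,0,0,0.3,-1,-0.35,0.7,0,0,0,0.3,-1,-0.35,0.7,0,0,0,0.3,-1,-0.35,0.7,0,0,0,0.3,-0.7,-0.35,0.7],
)

```text
time: 3.8
eef_pos: [0.3624, 0.298, 0.1262]
tcp_rot: [0.233, 0.972, 0.0, 0.0]
contact_force: [0.4, -0.1, 0.6]
gripper_width: 0.0599
grip_force: 0.0
```

Emit:
apply_moves(
  motion=[0,0,0,0,-0.97,0,0.7,0,0,0,0,0,0,0.7],
)

```text
time: 4.05
eef_pos: [0.3622, 0.2681, 0.1262]
tcp_rot: [0.234, 0.972, -0.0, -0.0]
contact_force: [0.3, 0.1, -0.3]
gripper_width: 0.0599
grip_force: 0.0
```

```bash
cat > w.py <<'E'
# usage: w.py out z  -> wrist picture; rect of white blob nearest TCP projection at height z
from h import *
import sys
c=cam("wrist"); s=read_state(); z=float(sys.argv[2]); p=s["eef_pos"]
im=c["image"].copy(); hsv=cv2.cvtColor(im,cv2.COLOR_BGR2HSV)
t=proj(c,[p[0],p[1],z]); print("tcp",p.round(4),"px",t.round())
m=((hsv[...,2]>125)&(hsv[...,1]<45)).astype(np.uint8)
for cs in cv2.findContours(m,0,1)[0]:
    if cv2.contourArea(cs)<1500: continue
    w=np.array([ray(c,q[0],z)[:2] for q in cs],np.float32)*1000
    (cx,cy),(a,b),tt=cv2.minAreaRect(w)
    if a<b: a,b,tt=b,a,tt+90
    print("blob",np.round([cx,cy,a,b,(tt+90)%180-90],1),"px",cs[:,0].mean(0).round())
cv2.circle(im,tuple(int(v) for v in t),5,(0,0,255),2)
cv2.imwrite(f"pics/{sys.argv[1]}.png",im)
E
python3 w.py w1 0.02
```

```text
tcp [0.3623 0.2699 0.1265] px [280. 209.]
blob [521.6 238.6  63.7  62.9  83.3] px [323. 349.]
blob [363.1 271.2  85.1  25.1 -27. ] px [282. 206.]
blob [260.1 275.  128.8  68.8 -89.9] px [234.  82.]
blob [178.9 208.2 242.5  84.4 -90. ] px [101.  49.]
```

View pics/w1.png

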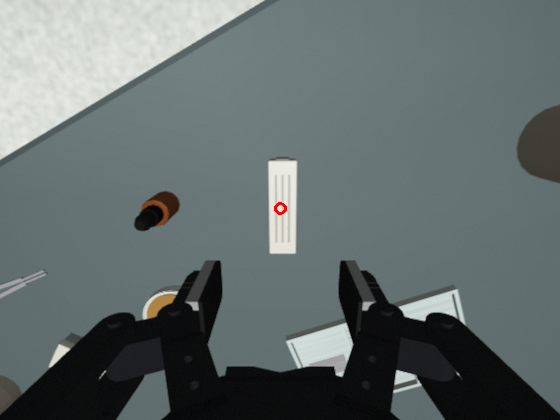

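Emit:
apply_moves(
  motion=[0,0,0,0.03,0.03,-1,0.55,0,0,0,0,0,-1,0.55,0,0,0,0,0,-1,0.55,0,0,0,0,0,-0.95,0.5,0,0,0,0,0,0,0.5,0,0,0,0,0,0,0,0,0,0,0,0,0,0,0,0,0,0,0,0,0,0,0,0,0,0,0.5,0,0,0,0,0,0,1,0],
)

```text
time: 5.35
eef_pos: [0.3622, 0.2704, 0.0534]
tcp_rot: [0.233, 0.973, -0.001, -0.001]
contact_force: [-0.5, -0.9, -0.4]
gripper_width: 0.022
grip_force: 59.8
```

Emit:
apply_moves(
  motion=[0,0,0.05,0.96,0.34,0.5,0,0,0,0.05,0.96,0.34,0,0,0,0,0.05,0.96,0.34,0,0,0,0,0.05,0.96,0.34,0,0,0,0,0.05,0.96,0.34,0,0,0,0,0.05,0.96,0.34,0,0,0,0,0.053,0.98,0.37,0,0,0,0,0,0,0,0,0,0,0,0,0,0,0,0],
)

```text
time: 6.48
eef_pos: [0.5643, 0.343, 0.0682]
tcp_rot: [0.059, 0.998, -0.0, -0.0]
contact_force: [0.5, -0.4, -1.1]
gripper_width: 0.0218
grip_force: 59.8
```

```bash
python3 w.py w2 0.009
python3 - <<'E'
import cv2
a=cv2.imread("pics/w2.png")
from h import *
c=cam("top"); b=cv2.resize(c["image"][140:235,90:215],None,fx=4.42,fy=4.42,interpolation=cv2.INTER_CUBIC)
b=cv2.resize(b,(553,420)); a=cv2.resize(a,(400,300)); b=cv2.resize(b,(400,300))
cv2.imwrite("pics/w2b.png",np.hstack([a,b]))
E
```

```text
tcp [0.564  0.3431 0.0681] px [278. 229.]
blob [585.4 285.9 178.7 160.1  83.3] px [203. 239.]
blob [636.2 531.1 238.4  34.8   9.1] px [548. 271.]
```

View pics/w2b.png

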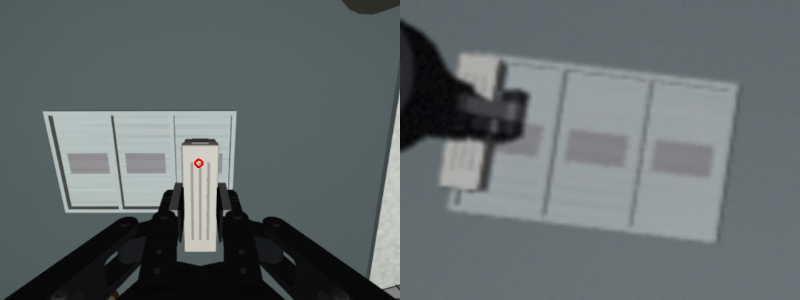

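```bash
cat > ov.py <<'E'
from h import *
import sys
def ov(cname,out,items):
    c=cam(cname); im=c["image"].copy()
    for (x,y,yaw,lx,ly,z) in items:
        r=np.array([[np.cos(yaw),-np.sin(yaw)],[np.sin(yaw),np.cos(yaw)]])
        P=[proj(c,[*(r@np.array([a*lx/2,b*ly/2])+[x,y]),z]) for a,b in((1,1),(1,-1),(-1,-1),(-1,1))]
        cv2.polylines(im,[np.round(np.array(P)).astype(np.int32)],True,(0,0,255),1)
    return im
E
python3 - <<'E'
from ov import *
y=np.radians(-6.7)
T=(.5585,.2857,y,.108,.178,.009)
C=(.5577,-.2751,np.radians(-6.4),.074,.214,.035); D=(.6297,-.0031,np.radians(13.9),.112,.112,.011)
a=ov("wrist","",[T]); b=ov("top","",[T,C,D])
b=cv2.resize(b[110:260,100:500],None,fx=2,fy=2)
cv2.imwrite("pics/ov.png",np.vstack([cv2.resize(a[120:320,20:420],(800,300)),b]) )
E
```

```text
(no output)
```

View pics/ov.png

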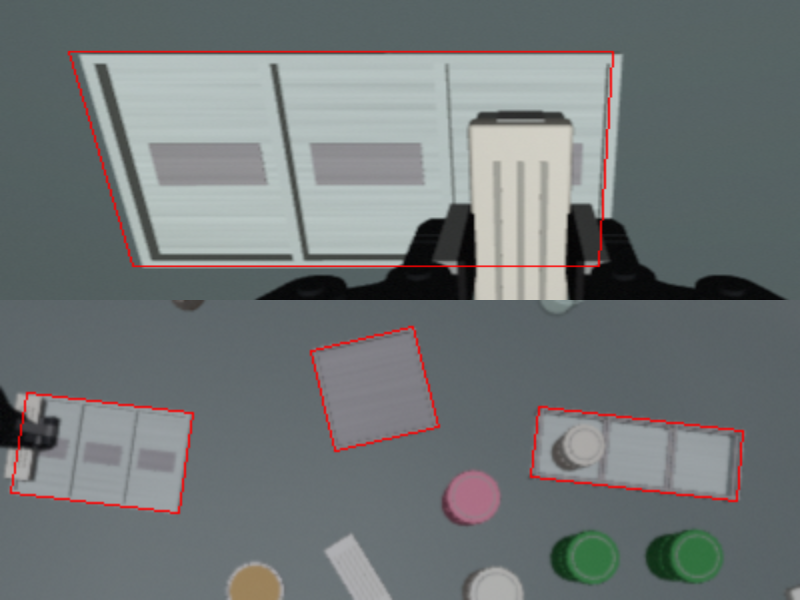

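Emit:
apply_moves(
  motion=[0,0,0,0.03,0.07,-0.9,0,0,0,0,0,0,-0.6,0,0,0,0,0,0,-0.35,0,0,0,0,0,0,0,0,0,0,0,0,0,0,0.45,0,0,0,0,0,0,0.45,0,0,0,0,0,0,0.45,0,0,0,0,0,1,0.5,0,0,0,0,0,1,0.6,0,0,0,0,0,1,0.6],
)

```text
time: 7.92
eef_pos: [0.566, 0.3455, 0.1033]
tcp_rot: [0.058, 0.998, 0.0, 0.0]
contact_force: [-0.1, 0.2, -0.2]
gripper_width: 0.0514
grip_force: 0.0
```

Emit:
apply_moves(
  motion=[0,0,0.0675,-0.45,-1,0,0.7,0,0,0.0675,-0.45,-1,0,0.7,0,0,0.0675,-0.45,-1,0,0.7,0,0,0.0675,-0.45,-1,0,0.7,0,0,0.0675,-0.45,-1,0,0.7,0,0,0.0675,-0.45,-1,0,0.7,0,0,0.0675,-0.45,-1,0,0.7,0,0,0.0675,-0.45,-1,0,0.7,0,0,0.0675,-0.45,-1,0,0.7,0,0,0.0675,-0.45,-1,0,0.7],
)

```text
time: 9.18
eef_pos: [0.4307, 0.0446, 0.1026]
tcp_rot: [-0.277, 0.961, 0.0, 0.0]
contact_force: [-0.6, 0.9, -0.1]
gripper_width: 0.06
grip_force: 0.0
```

Emit:
apply_moves(
  motion=[0,0,0,0,-1,0,0.7,0,0,0,0,0,0,0.7],
)

```text
time: 9.43
eef_pos: [0.4308, 0.0134, 0.1026]
tcp_rot: [-0.273, 0.962, -0.0, 0.0]
contact_force: [-0.3, -0.0, 0.3]
gripper_width: 0.0602
grip_force: 0.0
```

```bash
python3 w.py w3 0.02
```

```text
tcp [0.4312 0.0151 0.1026] px [280. 218.]
blob [ 563.7 -122.2   56.7   55.2  -58.3] px [ 53. 264.]
blob [ 434.4 -150.9   71.    69.9   28. ] px [ 77. 103.]
blob [362.7   8.4 193.6 146.3  47.2] px [311. 116.]
```

View pics/w3.png

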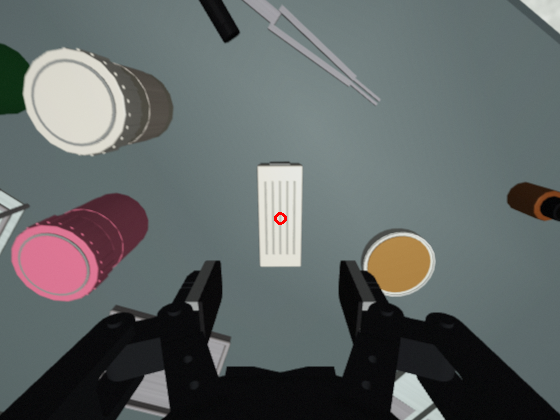

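Emit:
apply_moves(
  motion=[0,0,0,0,0,-1,0.65,0,0,0,0,0,-1,0.65,0,0,0,0,0,-1,0.65,0,0,0,0,0,-0.15,0.6,0,0,0,0,0,0,0,0,0,0,0,0,0,0,0,0,0,0,0,0,0,0,0,0,0,0,0,0,0,0,0,0,0,1,0,0,0,0,0,0,1,0],
)

```text
time: 10.72
eef_pos: [0.4306, 0.0155, 0.0685]
tcp_rot: [-0.275, 0.961, 0.0, -0.0]
contact_force: [0.5, -0.5, -1.1]
gripper_width: 0.0324
grip_force: 59.8
```

Emit:
apply_moves(
  motion=[0,0,-0.085,0.5,0.9,0,0,0,0,-0.085,0.5,0.9,0,0,0,0,-0.085,0.5,0.9,0,0,0,0,-0.085,0.5,0.9,0,0,0,0,-0.085,0.5,0.9,0,0,0,0,-0.085,0.5,0.9,0,0,0,0,-0.085,0.5,0.9,0,0,0,0,-0.08,0.54,0.87,0,0,0,0,0,0,0,0,0,0,0,0,0,0,-0.5,0],
)

```text
time: 11.98
eef_pos: [0.5527, 0.2301, 0.0531]
tcp_rot: [0.058, 0.998, 0.0, 0.001]
contact_force: [0.2, -0.8, -0.3]
gripper_width: 0.0323
grip_force: 59.8
```

Emit:
apply_moves(
  motion=[0,0,0,0,0,-0.9,0,0,0,0,0,0,-0.45,0,0,0,0,0,0,0,0,0,0,0,0,0,0,0.55,0,0,0,0,0,0,0.55,0,0,0,0,0,0,0.55,0,0,0,0,0,1,0.6,0,0,0,0,0,1,0.7,0,0,0,-0.5,-0.5,1,0.85,0,0,0,-1,-1,0,0.95],
)

```text
time: 13.22
eef_pos: [0.5098, 0.1874, 0.1052]
tcp_rot: [0.057, 0.998, 0.002, 0.003]
contact_force: [0.3, -1.1, 0.3]
gripper_width: 0.0812
grip_force: 0.0
```

Emit:
apply_moves(
  motion=[0,0,0,-0.77,-0.54,0,0.95,0,0,0,-0.77,-0.54,0,0.95,0,0,0,-0.77,-0.54,0,0.95,0,0,0,-0.77,-0.54,0,0.95,0,0,0,0,0,0,0.95],
)

```text
time: 13.85
eef_pos: [0.4131, 0.1196, 0.1022]
tcp_rot: [0.059, 0.998, -0.0, -0.001]
contact_force: [0.3, 0.5, 0.4]
gripper_width: 0.0808
grip_force: 0.0
```

Run:
```python
from h import *
c=cam("wrist"); print(read_state()["eef_pos"].round(4))
for r in trace("dish","wrist")[:2]:
    cs=max(cv2.findContours(r["region"].astype(np.uint8),0,1)[0],key=cv2.contourArea)
    w=np.array([ray(c,p[0],.013)[:2] for p in cs],np.float32)*1000
    print(r["p"],r["bbox"],cv2.minEnclosingCircle(w),w.min(0),w.max(0))
```

```text
[0.4147 0.1207 0.1026]
0.94 [247.8, 181.2, 319.6, 254.6] ((415.3624267578125, 121.9515151977539), 31.496768951416016) [383.98523  91.67436] [446.55316 152.48997]
```

Emit:
apply_moves(
  motion=[0,0,0,0.02,0.04,-1,0.95,0,0,0,0,0,-1,0.95,0,0,0,0,0,-0.9,0.95,0,0,0,0,0,-0.47,0.95,0,0,0,0,0,0,0.95,0,0,0,0,0,0,0,0,0,0,0,0,0,0,0,0,0,0,0,0,0,0,0,0,0,0,0.5,0,0,0,0,0,0,1,0],
)

```text
time: 15.2
eef_pos: [0.4149, 0.1218, 0.0472]
tcp_rot: [0.058, 0.998, -0.0, -0.0]
contact_force: [-0.6, -0.0, 0.4]
gripper_width: 0.0573
grip_force: 63.9
```

Emit:
apply_moves(
  motion=[0,0,0.045,0.9,-0.5,0.3,0,0,0,0.045,0.9,-0.5,0,0,0,0,0.045,0.9,-0.5,0,0,0,0,0.045,0.9,-0.5,0,0,0,0,0.045,0.9,-0.5,0,0,0,0,0.045,0.9,-0.5,0,0,0,0,0.045,0.9,-0.55,0,0,0,0,0.045,0.85,-0.55,0,0,0,0,0,0,0,0,0],
)

```text
time: 16.32
eef_pos: [0.6321, -0.0033, 0.0569]
tcp_rot: [-0.12, 0.993, -0.001, 0.002]
contact_force: [-0.2, 0.2, -1.1]
gripper_width: 0.057
grip_force: 63.9
```

Emit:
apply_moves(
  motion=[0,0,0,0,0,-0.9,0,0,0,0,0,0,-0.5,0,0,0,0,0,0,-0.3,0,0,0,0,0,0,0,0,0,0,0,0,0,0,0.78,0,0,0,0,0,0,0.78,0,0,0,0,0,0,0.78,0,0,0,0,0,1,0.78,0,0,0,0,0,1,0.78,0,0,0,0,0,1,0.78],
)

```text
time: 17.58
eef_pos: [0.6297, -0.001, 0.0949]
tcp_rot: [-0.121, 0.993, 0.0, -0.0]
contact_force: [0.5, 0.7, -0.1]
gripper_width: 0.0663
grip_force: 0.0
```

Run:
```python
from ov import *
T=(.559,.288,np.radians(-6.7),.108,.178,.009)
D=(.6297,-.0031,np.radians(13.9),.050,.050,.003)
b=ov("top","",[T,D])
cv2.imwrite("pics/t1.png",cv2.resize(b[110:260,100:360],None,fx=3,fy=3))
s=camera("scene")["image"]; cv2.imwrite("pics/s1.png",s)
```

```text
(no output)
```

View pics/t1.png

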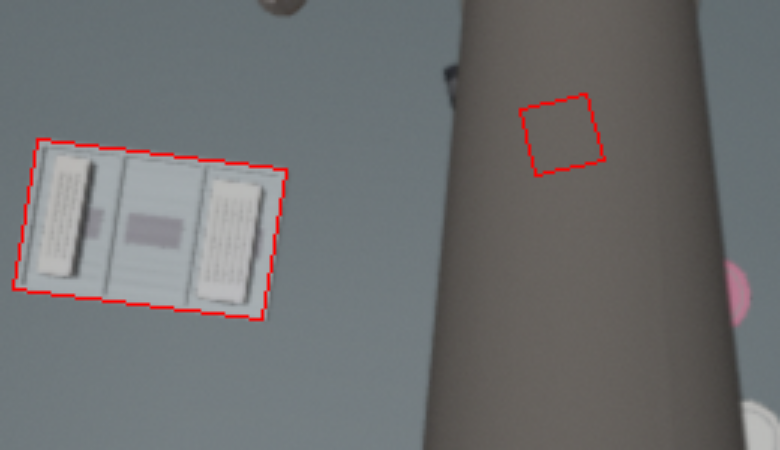

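Emit:
apply_moves(
  motion=[0,0,-0.096,-0.6,0,1,0.9,0,0,-0.096,-0.9,-0.5,0.5,0.9,0,0,-0.096,-0.95,-0.55,0,0.9,0,0,-0.096,-0.95,-0.55,0,0.9,0,0,-0.096,-0.95,-0.6,0,0.9,0,0,-0.096,-0.95,-0.6,0,0.9,0,0,-0.096,-0.95,-0.6,0,0.9,0,0,-0.096,-0.93,-0.55,0,0.9,0,0,0,0,0,0,0.9],
)

```text
time: 18.8
eef_pos: [0.4118, -0.1204, 0.1384]
tcp_rot: [0.261, 0.965, -0.0, -0.001]
contact_force: [0.8, 0.4, -0.2]
gripper_width: 0.0771
grip_force: 0.0
```

```bash
python3 w.py w4 0.08
python3 - <<'E'
from h import *
c=cam("top")
for r in trace("dish","top")[:2]:
    cs=max(cv2.findContours(r["region"].astype(np.uint8),0,1)[0],key=cv2.contourArea)
    w=np.array([ray(c,p[0],.018)[:2] for p in cs],np.float32)*1000
    print(r["p"],cv2.minEnclosingCircle(w))
E
```

```text
tcp [ 0.4137 -0.1196  0.1388] px [281. 232.]
blob [ 503.1 -193.3   96.9   49.8   83.2] px [256. 352.]
blob [557.4 -14.9  84.5  72.2  12.9] px [500. 305.]
blob [ 347.1 -272.2   39.9   38.7   12.2] px [ 53. 256.]
blob [ 415.3 -118.1   53.5   52.9  -17.3] px [284. 228.]
blob [341.4 -55.3 225.2  92.8  59.7] px [317.  92.]
blob [ 232.  -171.9  110.7   40.4  -89.9] px [51. 33.]
0.86 ((626.3714599609375, -1.9897159337997437), 30.421586990356445)
```

View pics/w4.png

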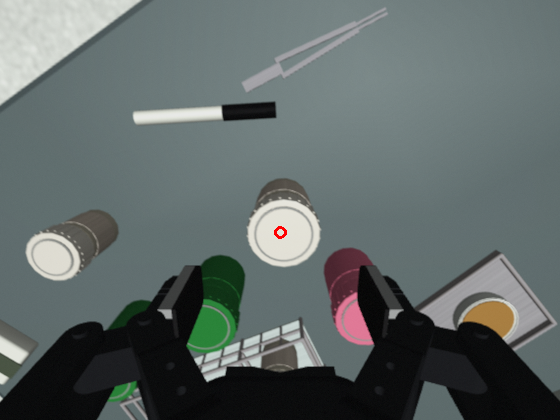

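Emit:
apply_moves(
  motion=[0,0,0,0.03,0.04,-1,0.9,0,0,0,0,0,-1,0.9,0,0,0,0,0,-0.7,0.9,0,0,0,0,0,-0.33,0.9,0,0,0,0,0,0,0.9,0,0,0,0,0,0,0,0,0,0,0,0,0,0,0,0,0,0,0,0,0,0,0,0,0,0,0,0,0,0,0,0,0,0.5,0],
)

```text
time: 20.2
eef_pos: [0.4146, -0.118, 0.0634]
tcp_rot: [0.259, 0.966, -0.0, -0.001]
contact_force: [-0.7, 0.1, -1.9]
gripper_width: 0.0503
grip_force: 62.4
```

Emit:
apply_moves(
  motion=[0,0,0,0,0,1,0,0,0,-0.14,0,0,1,0,0,0,-0.145,0.5,-0.4,0.8,0,0,0,-0.145,0.6,-0.7,0,0,0,0,-0.145,0.6,-0.7,0,0,0,0,-0.145,0.6,-0.7,0,0,0,0,-0.145,0.6,-0.7,0,0,0,0,-0.145,0.6,-0.7,0,0,0,0,-0.145,0.6,-0.7,0,0,0,0,0,0.69,-0.57,0,0],
)

```text
time: 21.45
eef_pos: [0.5593, -0.274, 0.1481]
tcp_rot: [0.745, 0.667, -0.0, 0.0]
contact_force: [0.4, -0.2, 0.2]
gripper_width: 0.0505
grip_force: 62.6
```

Emit:
apply_moves(
  motion=[0,0,0,0,0,-0.5,0,0,0,0,0,0,-0.5,0,0,0,0,0,0,0,0],
)

```text
time: 21.82
eef_pos: [0.5571, -0.2716, 0.1154]
tcp_rot: [0.744, 0.668, -0.001, -0.002]
contact_force: [-0.6, -0.2, -1.7]
gripper_width: 0.0506
grip_force: 62.6
```

Run:
```python
from ov import *
print(read_state()["eef_pos"].round(4),read_state()["tcp_rot"].round(3))
C=(.559,-.273,np.radians(-6.4),.074,.214,.035)
b=ov("wrist","",[C,(.559,-.273,np.radians(-6.4),.066,.066,.003)])
cv2.imwrite("pics/w5.png",b)
```

```text
[ 0.5571 -0.2716  0.1154] [ 0.744  0.668 -0.001 -0.002]
```

View pics/w5.png

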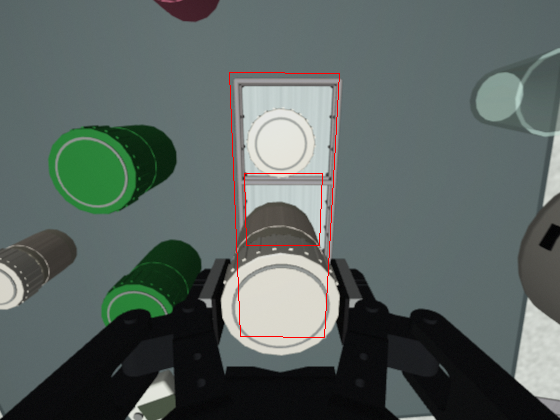

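Emit:
apply_moves(
  motion=[0,0,0,0.03,-0.03,-0.7,0,0,0,0,0,0,-0.7,0,0,0,0,0,0,-0.5,0,0,0,0,0,0,-0.27,0,0,0,0,0,0,0,0,0,0,0,0,0,0,0.8,0,0,0,0,0,0,0.8,0,0,0,0,0,0,0.8,0,0,0,0,0,0.6,0.85,0,0,0,0,0,1,0.85],
)

```text
time: 23.12
eef_pos: [0.5595, -0.274, 0.1009]
tcp_rot: [0.745, 0.668, -0.0, -0.001]
contact_force: [0.4, -0.1, 0.4]
gripper_width: 0.0727
grip_force: 0.0
```

Emit:
apply_moves(
  motion=[0,0,0,0,0,1,0.85,0,0,0,-0.5,0,0.6,0.8,0,0,0,-0.9,-0.06,0,0.75,0,0,0,-1,-0.06,0,0.75,0,0,0,-1,-0.06,0,0.75,0,0,0,-1,-0.06,0,0.75,0,0,0,-1,-0.06,0,0.75,0,0,0,-1,-0.06,0,0.75,0,0,0,-0.73,-0.1,-0.8,0.75,0,0,0,0,0,0,0.75],
)

```text
time: 24.38
eef_pos: [0.344, -0.2878, 0.1241]
tcp_rot: [0.746, 0.666, 0.0, -0.001]
contact_force: [-0.4, -0.7, -0.2]
gripper_width: 0.0643
grip_force: 0.0
```

```bash
python3 w.py w6 0.065
```

```text
tcp [ 0.3462 -0.2882  0.1249] px [283. 232.]
blob [ 201.9 -426.    53.2   48.4   83.7] px [142. 401.]
blob [ 347.  -286.9   43.4   43.1  -47. ] px [284. 226.]
blob [ 506.7 -271.2  193.2   54.   -80.7] px [529. 192.]
blob [ 199.6 -296.8  336.9  122.4   67.7] px [ 57. 195.]
```

View pics/w6.png

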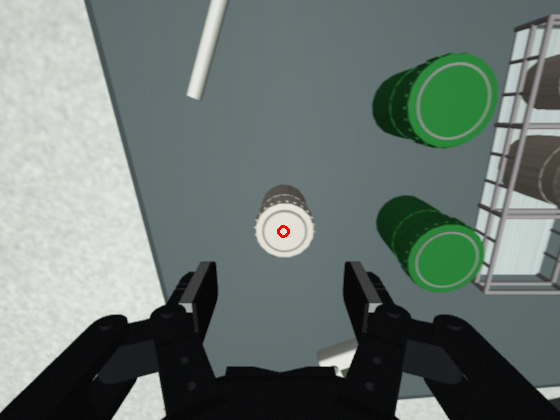

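Emit:
apply_moves(
  motion=[0,0,0,0.03,0.02,-1,0.75,0,0,0,0,0,-1,0.75,0,0,0,0,0,-0.6,0.75,0,0,0,0,0,-0.27,0.75,0,0,0,0,0,0,0.7,0,0,0,0,0,0,0,0,0,0,0,0,0,0,0,0,0,0,0,0,0,0,0,0,0,0,0,0,0,0,0,0,0,0.5,0],
)

```text
time: 25.68
eef_pos: [0.3465, -0.2871, 0.0534]
tcp_rot: [0.745, 0.668, -0.0, -0.001]
contact_force: [0.2, 0.2, -1.2]
gripper_width: 0.0405
grip_force: 60.5
```

Emit:
apply_moves(
  motion=[0,0,0,0,0,1,0,0,0,0,0,0,1,0,0,0,0,0.4,-0.2,1,0,0,0,0,0.95,-0.25,0,0,0,0,0,0.95,-0.25,0,0,0,0,0,0.95,-0.25,0,0,0,0,0,0.95,-0.25,0,0,0,0,0,0.95,-0.25,0,0,0,0,0,0.95,-0.25,0,0,0,0,0,0.74,-0.18,0,0],
)

```text
time: 26.92
eef_pos: [0.5534, -0.3438, 0.1441]
tcp_rot: [0.744, 0.668, -0.0, 0.0]
contact_force: [-0.2, -0.0, -0.6]
gripper_width: 0.0401
grip_force: 60.5
```

Emit:
apply_moves(
  motion=[0,0,0,0,0,-0.4,0,0,0,0,0,0,-0.6,0,0,0,0,0,0,0,0],
)

```text
time: 27.3
eef_pos: [0.5495, -0.3426, 0.1108]
tcp_rot: [0.745, 0.667, -0.001, -0.003]
contact_force: [-0.1, -0.3, -1.0]
gripper_width: 0.0403
grip_force: 60.6
```

Run:
```python
from ov import *
print(read_state()["eef_pos"].round(4),read_state()["tcp_rot"].round(3))
y=np.radians(-6.4)
b=ov("wrist","",[(.560,-.2743,y,.074,.214,.035),(.5522,-.3439,y,.066,.066,.035)])
cv2.imwrite("pics/w7.png",b)
```

```text
[ 0.5495 -0.3426  0.1108] [ 0.745  0.667 -0.001 -0.003]
```

View pics/w7.png

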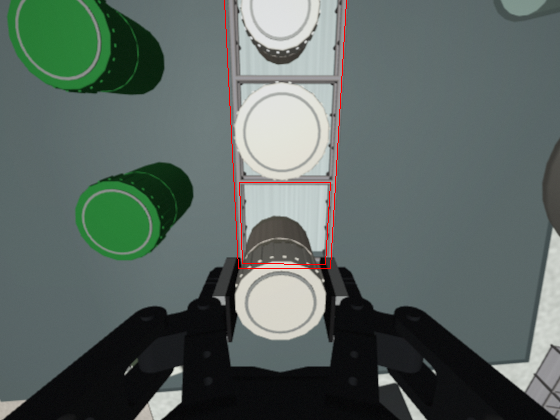

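Emit:
apply_moves(
  motion=[0,0,0,0,0,-0.8,0,0,0,0,0,0,-0.8,0,0,0,0,0,0,-0.5,0,0,0,0,0,0,-0.28,0,0,0,0,0,0,0,0,0,0,0,0,0,0,0.7,0,0,0,0,0,0,0.7,0,0,0,0,0,0,0.7,0,0,0,0,0,0.6,0.75,0,0,0,0,0,1,0.75],
)

```text
time: 28.6
eef_pos: [0.5517, -0.3435, 0.0904]
tcp_rot: [0.745, 0.668, -0.0, -0.001]
contact_force: [0.1, -0.2, 0.2]
gripper_width: 0.0639
grip_force: 0.0
```

Emit:
apply_moves(
  motion=[0,0,0,0,0,1,0.75,0,0,0,0,0,1,0.75,0,0,0,0,0,1,0.75,0,0,0,-1,0.5,0,0.75,0,0,0,-1,0.5,0,0.75,0,0,0,-1,0.5,0,0.75,0,0,0,0,0,0,0.75],
)

```text
time: 29.48
eef_pos: [0.4603, -0.2984, 0.1808]
tcp_rot: [0.745, 0.667, 0.001, -0.0]
contact_force: [0.4, -0.5, 0.3]
gripper_width: 0.0639
grip_force: 0.0
```

Run:
```python
from ov import *
y=np.radians(-6.4)
c=camera("scene")["image"]; b=camera("top")["image"]
cv2.imwrite("pics/f.png",np.vstack([cv2.resize(c[160:310,30:500],(800,256)),cv2.resize(b[110:260,90:490],(800,300))]))
```

```text
(no output)
```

View pics/f.png

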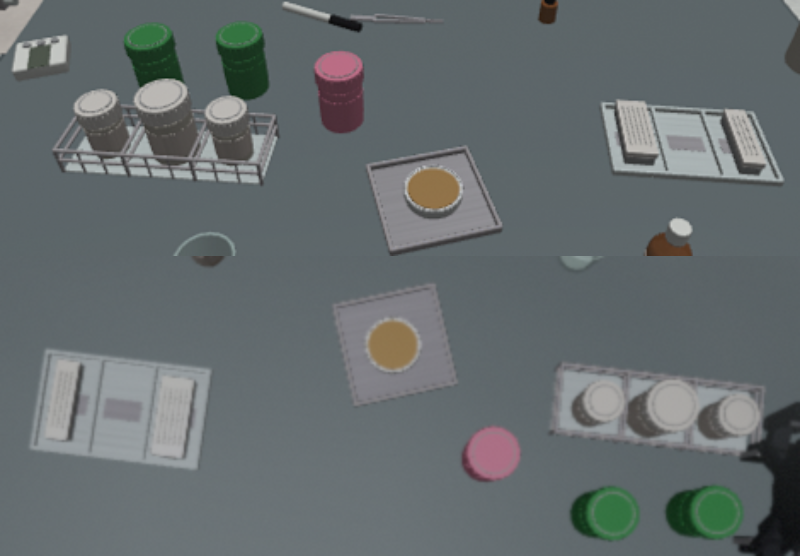

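Run:
```python
from h import *
c=cam("top"); im=c["image"]; g=im.astype(int)
print(im[187,140:196].tolist()[::6])
# mailers are warmer white than the tray: use blue-minus-red
d=g[...,2]-g[...,0]
for name,(u0,u1) in dict(slim=(105,140),wide=(160,197)).items():
    s=np.zeros(im.shape[:2],np.uint8); s[155:222,u0:u1]=((d>-6)&(g[...,2]>125))[155:222,u0:u1]
    cs=max(cv2.findContours(s,0,1)[0],key=cv2.contourArea)
    w=np.array([ray(c,p[0],.023)[:2] for p in cs])*1000
    (cx,cy),(a,b),t=cv2.minAreaRect(w.astype(np.float32)); 
    r=np.radians(-6.7); v=np.array([cx-558.5,cy-285.7])
    print(name,np.round([cx,cy,a,b,t],1),"tray frame",(np.array([[np.cos(r),np.sin(r)],[-np.sin(r),np.cos(r)]])@v).round(1))
```

```text
[[159, 156, 150], [136, 129, 130], [136, 129, 130], [135, 129, 130], [150, 147, 141], [169, 170, 170], [163, 164, 163], [168, 168, 168], [159, 155, 150], [113, 110, 102]]
slim [565.8 344.6  25.5  85.   81.5] tray frame [ 0.3 59.3]
wide [548.6 229.1  34.2  84.6  83. ] tray frame [ -3.2 -57.4]
```

```bash
python3 -c "
from cell import *
print(sign_off())"
```

```text
the job is handed in; nothing more can be done
None
```

I handed the job in at about 30 s of the 125 s allowed; the sign-off gave no verdict. In the last pictures both pots stand upright in the carrier's free bays beside the third, the mailers lie flat in the two outer bays of the ribbed tray, and the dish sits lid up near the centre of the square tray, everything released.

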